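# Gauge the posts and pass the good one

## Task

Three metal posts of different thickness stand on the optical table. Find the one that passes the wide upper (go) slot of the stepped gauge but stops at the narrow lower (no-go) slot: lower it upright between the jaws until it rests on the step, then lift it out and stand it in the walled tray on the same base. Leave the other two posts standing on the table.

Things in the scene. Friction and masses are not known exactly. Their poses are not given: they have to be found in the camera images.
- limit_gauge: Fixed dark base 96x204 mm (x, y), 10 thick; origin mid-underside on the table, z up. At y=+50 two steel jaws 64 long (y), outer faces x=+-36, top z=42. Slot between, along y, ends open, centred x=0: lead-in 43 narrowing to 33 wide (z 42-37), go slot 33 wide down to step z=26, no-go slot 25 wide down to z=10. At y=-48 the tray: floor 80x76 at z=12, walls 4 thick, top z=24. Screw heads to z=15.
- slim_post: The slimmest of three plain bare-metal round posts that stand upright on the table: 21 mm in diameter, 60 mm tall, with a shallow groove near the foot and a small dark hole in the top. Origin: centre of the underside; z is its axis, up.
- middle_post: The middle one of three plain bare-metal round posts that stand upright on the table: 30 mm in diameter, 60 mm tall, with a shallow groove near the foot and a small dark hole in the top. Origin: centre of the underside; z is its axis, up.
- thick_post: The thickest of three plain bare-metal round posts that stand upright on the table: 39 mm in diameter, 60 mm tall, with a shallow groove near the foot and a small dark hole in the top. Origin: centre of the underside; z is its axis, up.
There are look-alikes about, which are no part of the job. What is shaped like the middle_post but brown or green is not meant. Leave any orange look-alike of the thick_post alone.

How it is judged:
By the outcome, as a careful person would: the job done as asked, in the order asked, and still so for the second after the job is handed in, with the robot touching nothing.
It also fails if it takes over 48 s, if anything falls off the work surface, if the arm or the gripper's body presses on something with over 40 N, if the wrist force passes 120 N, or if a joint passes its speed limit or range.

## Robot

A 6-joint arm with a two-finger parallel gripper is mounted at the origin on a cart in front of the work surface, level with it; the furniture and walls round the work are solid. World frame = base frame: x ahead of the robot, y to its left, z up, the work surface at z = 0. Lengths are in m, angles in rad, forces in N, time in s.
With the tool pointing down it reaches from about 0.3 to 0.95 m from the base axis. Payload 3.1 kg.
Tool frame: the origin (TCP) lies at the very end of the fingers, on their centre line; the grasp point (between the pads) lies 19 mm behind it (manip.grip_depth is the distance from the TCP to the grasp point, in m); z points along the fingers, y is the line along which they close (so a half turn about z gives the same grasp; the last joint's range is limited). The gripper opens to 85 mm and grips with 20 to 120 N. Pads are 22 mm wide; open, the fingers measure 114 mm over their backs; the gripper's body (76 mm by 85 mm) begins 54 mm behind the grasp point. The pads swing forward as they close: fully open they stand 13 mm farther back than shut.
Start: joints at [-1.374, 0.308, 1.634, -0, 1.2, -0.07], TCP at [0.165, -0.603, 0.231] pointing down, gripper open.
Joint ranges: [-3.06, 3.06], [-0.79, 1.96], [0.05, 2.63], [-1.19, 4.34], [0.05, 2.64], [-2.94, 2.94]. Speed limits (rad/s): [2.79, 2.79, 3.14, 3.14, 3.14, 3.14].

## Interface

Orientations are given as a unit quaternion [x, y, z, w].
In Python, from workcell import manip gives the robot as it stands.
- The arm moves only by the shell command python3 -m jog 'ROWS'. ROWS is JSON, a list of rows, each a list of 5 numbers: the shift along the tool's x, y, z scaled (see below), then the turn about the tool's z scaled (see below), then the gripper's target within -1 to 1 (fully open at 1, half-way at 0, shut at -1). A call has 1 to 10 rows; each row shifts and turns the commanded pose from where the row before left it, along the tool's axes as they then stand; what a row does not reach is not made up. The controller multiplies each number of a shift by 300 mm and each number of a turn by 0.5 rad. A row lasts 1/8 s, in which the tool goes at most 62.5 mm and 10.7 degrees, less where a joint would pass 70% of its speed; a pose out of reach is approached as far as the arm can. A call with a number of a shift or a turn outside -1 to 1 is refused whole. A call with a gripper value outside its range is refused whole. The fingers move at their own pace and stop on an object; the grip force is fixed at half the most. Time passes only in rows, so rows that do not move let the fingers close. It gives the time, the measured TCP pose, the force, the opening and the grip force at its end, in the units of the state.
- manip.sense(): the state, without advancing time (a new reading comes with each control period).
- manip.get_image(name): name is "scene" or "top" or "wrist"; returns the picture (384x512x3 uint8, blue, green, red); there is no depth.
- manip.camera_params(name): a dict with "K" (3x3 intrinsics, pixels), "eye" and "rotation" of the camera in the world; the wrist camera has in their place "tool_from_camera" (4x4, takes a point from camera to tool coordinates, whose origin is the TCP and whose axes are the flange's). Camera axes: x right, y down, z forward; pixel columns grow to the right and rows downward; lengths in m; the calibration is good to about 2 mm. The wrist camera is an equidistant fisheye: a pixel r from the principal point sees the ray r / f radians off the axis. A picture is of the moment at which its call begins: read the wrist's pose just before it. camera_params takes no time and is no camera call.
- manip.close_job(): hands the job in; it is judged then, once.
The state is a dict: "time_s": time; "joint_pos": joint angles; "qd": joint speeds; "joint_efforts": joint torques, N m; "tool_pos": TCP position; "orientation": TCP orientation; "force": force on the tool from outside, world axes, zero at the start; "wrist_torque": the same for the moment, N m; "opening": finger opening in m; "grasp_force": force on a finger pad.
Only numpy, scipy, OpenCV 4.12 (cv2) and the standard library are available. Lean on these libraries where they do the work, as an engineer would, in place of code of your own. Each camera call takes 0.05 s, during which the arm holds its last target. There are 200 camera calls.

## Working session

There is one attempt and no reset: what is moved stays moved. The work goes in short steps, Python scripts to look and compute and a shell command to move; the robot and the scene stay as the last step left them, time stands still between calls to the robot, and variables do not carry over. Pictures are saved under pics/ and viewed, at most 10 in all, crops included, and the job is handed in when it is done.

```bash
mkdir -p pics; python3 - <<'E'
from workcell import manip
import cv2
for n in("top","scene"):
    cv2.imwrite(f"pics/{n}0.png",cv2.resize(manip.get_image(n),(800,600),interpolation=cv2.INTER_CUBIC))
    p=manip.camera_params(n);print(n,p)
s=manip.sense();print(s)
E
```

```text
top {'K': array([[462.92769197,   0.        , 256.51334858],
       [  0.        , 462.92769197, 193.11318801],
       [  0.        ,   0.        ,   1.        ]]), 'eye': array([ 0.24908115, -0.15557257,  0.91976215]), 'rotation': array([ 0.73790371, -0.66396728,  0.08245401, -0.0885827 ])}
scene {'K': array([[481.87909434,   0.        , 255.98163277],
       [  0.        , 481.87909434, 188.51086394],
       [  0.        ,   0.        ,   1.        ]]), 'eye': array([-0.1182296 , -0.92095958,  0.60824518]), 'rotation': array([ 0.81764272, -0.28360606,  0.15552261, -0.47627798])}
{'time_s': 0.1, 'joint_pos': array([-1.37372769e+00,  3.08951599e-01,  1.63508584e+00,  9.39373700e-06,
        1.19974267e+00, -6.96785123e-02]), 'qd': array([ 2.73099314e-05, -2.31391404e-03, -3.40422969e-03,  6.53899583e-04,
        1.13868884e-03,  9.00336017e-04]), 'joint_efforts': array([-2.41147791e-04, -4.16407442e+01, -2.77644593e+01, -4.20531228e-05,
        4.02832869e-03,  1.03041731e-05]), 'tool_pos': array([ 0.16458405, -0.60213678,  0.23012832]), 'orientation': array([ 9.91118556e-01,  1.32976736e-01, -6.52514848e-05, -1.09178851e-03]), 'force': array([ 0.94796267,  0.90490313, -0.04038604]), 'wrist_torque': array([0.01439076, 0.00428391, 0.0159583 ]), 'grasp_force': 0.0, 'opening': 0.08531754939728299}
```

View pics/top0.png

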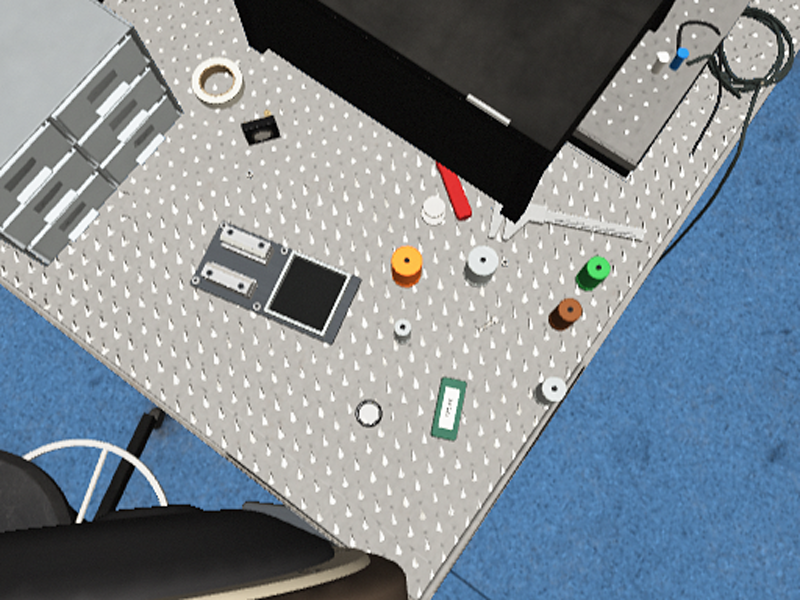

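View pics/scene0.png

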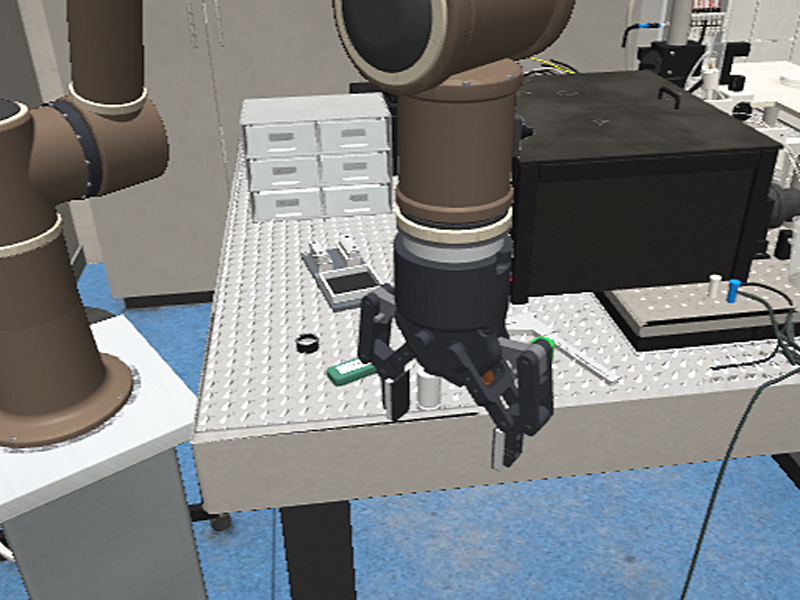

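The top view shows three bare-metal posts: thick at (482,262), slim at (402,328), and a probable middle at (553,390) near the edge. The look-alikes are orange (406,265), brown (565,313) and green (595,272). The gauge has its jaws at (235,262) and its tray at (308,293). The enlarged crop comes next.

```bash
cat > h.py <<'E'
import numpy as np
from workcell import manip
from scipy.spatial.transform import Rotation as R
def ray(n,u,v):
    p=manip.camera_params(n);d=R.from_quat(p["rotation"]).as_matrix()@np.linalg.inv(p["K"])@[u,v,1];return np.array(p["eye"]),d
def pix(n,u,v,z):
    e,d=ray(n,u,v);return e+d*(z-e[2])/d[2]
def proj(n,P):
    p=manip.camera_params(n);c=R.from_quat(p["rotation"]).as_matrix().T@(np.array(P)-p["eye"]);q=p["K"]@c;return q[:2]/q[2]
E
python3 - <<'E'
from h import *
import cv2
im=manip.get_image("top");cv2.imwrite("pics/raw.png",im)
g=cv2.resize(im[138:222,120:235],None,fx=4,fy=4,interpolation=cv2.INTER_CUBIC)
c=np.zeros((576,720,3),np.uint8);c[:336,:460]=g
for i,(x,y) in enumerate([(353,249),(308,168),(257,210)]):
    c[336:,240*i:240*i+240]=cv2.resize(im[y-20:y+20,x-20:x+20],(240,240),interpolation=cv2.INTER_CUBIC)
cv2.imwrite("pics/crop.png",c)
for n,u,v in[("mid?",553,390),("thick?",482,262),("slim?",402,328),("brown",568,309),("green",598,266),("orange",406,260)]:print(n,pix("top",u*.64-.18,v*.64-.18,.06))
for u,v in[(225,224),(193,283),(331,342),(360,280)]:print(pix("top",u*.64,v*.64,.01))
E
```

```text
mid? [ 0.37291404 -0.32778006  0.06      ]
thick? [ 0.52259662 -0.23134382  0.06      ]
slim? [ 0.42886009 -0.14126963  0.06      ]
brown [ 0.47387598 -0.34063892  0.06      ]
green [ 0.53268475 -0.37498628  0.06      ]
orange [ 0.51517752 -0.13720588  0.06      ]
[0.55456979 0.10794109 0.01      ]
[0.46977157 0.13611076 0.01      ]
[ 0.41125067 -0.05253656  0.01      ]
[ 0.49681251 -0.07965526  0.01      ]
```

View pics/crop.png

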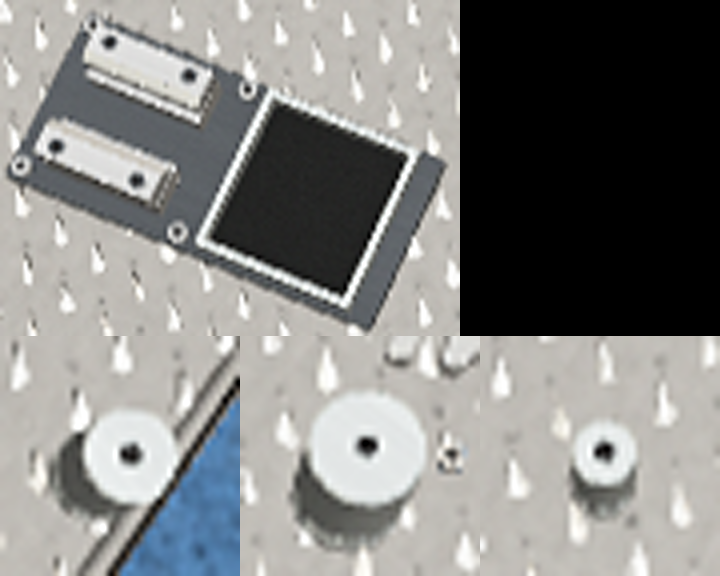

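```bash
python3 - <<'E'
from h import *
import cv2
from scipy.optimize import least_squares
f=[((88,12),(48,102,10)),((8,172),(-48,102,10)),((367,331),(-48,-102,10)),((446,162),(48,-102,10)),
((268,92),(44,-6,24)),((415,152),(44,-90,24)),((348,308),(-44,-90,24)),((197,240),(-44,-6,24))]
uv=np.array([[(a[0]+.5)/4-.5+120,(a[1]+.5)/4-.5+138] for a,_ in f]);L=np.array([b for _,b in f])/1e3
def W(p,l):
    c,s=np.cos(p[2]),np.sin(p[2]);return [p[0]+c*l[0]-s*l[1],p[1]+s*l[0]+c*l[1],l[2]]
r=least_squares(lambda p:np.concatenate([proj("top",W(p,l))-m for l,m in zip(L,uv)]),[.48,.03,-.3])
p=r.x;print("gauge",p,np.round(r.fun,2))
print("slot",W(p,(0,.05,.0)),"tray",W(p,(0,-.048,0)))
im=cv2.imread("pics/raw.png")[138:222,120:235];im=cv2.resize(im,None,fx=6,fy=6,interpolation=cv2.INTER_CUBIC)
for sx in(1,-1):
  for x0,x1,z,col in((21.5,36,42,(0,0,255)),(16.5,16.5,26,(0,255,0))):
    q=[proj("top",W(p,np.array([sx*x,y,z])/1e3)) for x,y in((x0,18),(x1,18),(x1,82),(x0,82))]
    cv2.polylines(im,[np.int32((np.array(q)+.5-[120,138])*6)],True,col,1)
cv2.imwrite("pics/fit.png",im)
for u,v in[(130,119),(130,118)]:
  print(pix("top",(u+.5)/6-.5+333,(v+.5)/6-.5+229,.06))
s=manip.sense();print(R.from_quat(s["orientation"]).as_matrix().round(3))
E
```

```text
gauge [ 0.48442614  0.03047193 -0.30368699] [ 0.24 -0.31 -1.1   0.5   0.25  0.04  0.2  -0.22  0.36 -1.    1.36 -0.14
 -0.33  0.27 -0.97  0.73]
slot [np.float64(0.4993781670830936), np.float64(0.07818395233071102), 0.0] tray [np.float64(0.4700721974233786), np.float64(-0.015331608632712948), 0]
[ 0.37487981 -0.32862249  0.06      ]
[ 0.37518995 -0.32860568  0.06      ]
[[ 0.965  0.264 -0.   ]
 [ 0.264 -0.965  0.002]
 [ 0.    -0.002 -1.   ]]
```

View pics/fit.png

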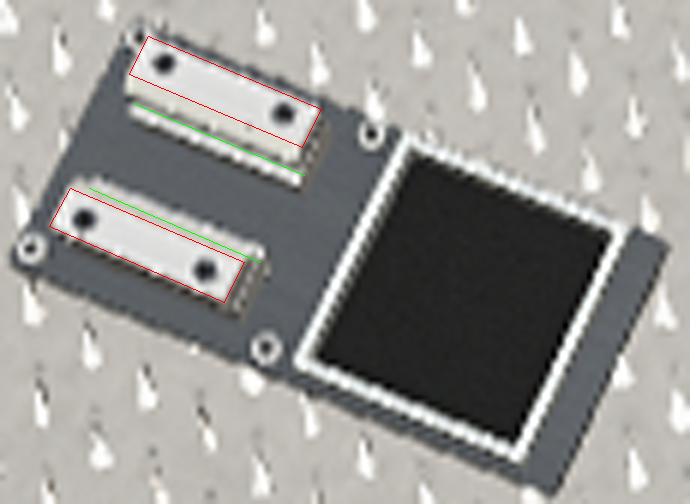

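The fit overlays the jaws within about 1.5 mm. The crop confirms the middle post: bare grey metal, about 28 mm by pixels, at (553,390), world (0.375,-0.329). The thick one measures about 36 mm and the slim one about 20 mm. Moving above it.

```bash
python3 -m jog '[[0.115,-0.087,0.02,0,1],[0.115,-0.087,0.02,0,1],[0.115,-0.087,0.03,0,1],[0.115,-0.087,0.03,0,1],[0.115,-0.087,0.03,0,1],[0.115,-0.087,0.03,0,1],[0.115,-0.087,0.03,0,1],[0.112,-0.086,0.03,0,1],[0,0,0,0,1],[0,0,0,0,1]]'
python3 - <<'E'
from h import *
import cv2
s=manip.sense();print(s["tool_pos"],s["orientation"]);p=manip.camera_params("wrist");print(p)
im=manip.get_image("wrist");cv2.imwrite("pics/w1raw.png",im);cv2.imwrite("pics/w1.png",cv2.resize(im,(800,600),interpolation=cv2.INTER_CUBIC))
E
```

```text
time_s: 1.4
tool_pos: [0.3751, -0.3295, 0.1653]
orientation: [0.991, 0.133, -0.0, 0.0]
force: [-0.2, -0.4, 0.5]
opening: 0.0852
grasp_force: 0.0
[ 0.37507806 -0.32954881  0.16534407] [ 9.91065533e-01  1.33375435e-01 -1.60916846e-04  2.77022794e-04]
{'K': array([[297.31863964,   0.        , 253.64556932],
       [  0.        , 297.31863964, 196.15525602],
       [  0.        ,   0.        ,   1.        ]]), 'tool_from_camera': array([[-7.42272435e-04, -9.58923606e-01, -2.83663476e-01,
         7.22711161e-02],
       [ 9.99999700e-01, -6.49238111e-04, -4.21987576e-04,
        -8.59101817e-05],
       [ 2.20488709e-04, -2.83663704e-01,  9.58923800e-01,
        -1.42107037e-01],
       [ 0.00000000e+00,  0.00000000e+00,  0.00000000e+00,
         1.00000000e+00]])}
```

View pics/w1.png

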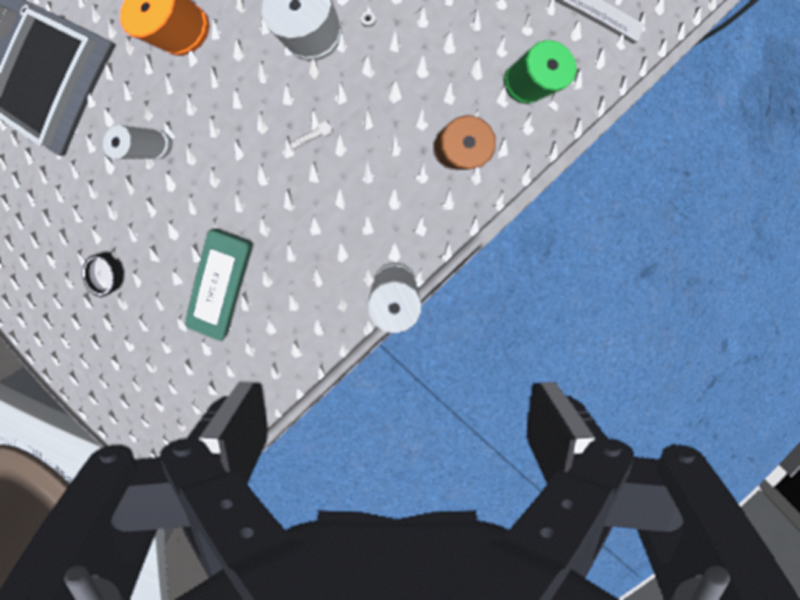

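The wrist view shows the middle post with its hole at (394,308), standing right at the table edge, plus brown (468,142) and green (550,65). I'll compute its world position from this view.

```bash
cat >> h.py <<'E'
def wray(u,v,pos,q):
    p=manip.camera_params("wrist");K=p["K"];d=np.array([u-K[0,2],v-K[1,2]])/K[0,0];t=np.hypot(*d)
    c=np.array([*(d/t*np.sin(t)),np.cos(t)]) if t>0 else np.array([0,0,1.])
    T=p["tool_from_camera"];M=R.from_quat(q).as_matrix();return np.array(pos)+M@T[:3,3],M@T[:3,:3]@c
def wpix(u,v,z,pos,q):
    e,d=wray(u,v,pos,q);return e+d*(z-e[2])/d[2]
def wproj(P,pos,q):
    p=manip.camera_params("wrist");T=p["tool_from_camera"];M=R.from_quat(q).as_matrix()
    c=T[:3,:3].T@(M.T@(np.array(P)-pos)-T[:3,3]);t=np.arctan2(np.hypot(c[0],c[1]),c[2]);return p["K"][:2,2]+p["K"][0,0]*t*c[:2]/np.hypot(c[0],c[1])
E
python3 - <<'E'
from h import *
s=manip.sense();P,q=s["tool_pos"],s["orientation"]
for u,v in((394,308),(394,305)):
    w=wpix((u+.5)*.64-.5,(v+.5)*.64-.5,.06,P,q);print(w,R.from_quat(q).as_matrix().T@(w-P))
E
```

```text
[ 0.37289375 -0.32901796  0.06      ] [-0.00169345 -0.00164349  0.10552729]
[ 0.37457202 -0.32856403  0.06      ] [ 4.51195301e-05 -1.63944047e-03  1.05527075e-01]
```

```bash
python3 -m jog '[[-0.002,-0.004,0.1,0,1],[0,0,0.1,0,1],[0,0,0.1,0,1],[0,0,0.1,0,1],[0,0,0.063,0,1],[0,0,0,0,1],[0,0,0,0,1]]'; python3 -m jog '[[0,0,0,0,-1],[0,0,0,0,-1],[0,0,0,0,-1],[0,0,0,0,-1],[0,0,0,0,-1],[0,0,0,0,-1],[0,0,0,0,-1],[0,0,0,0,-1]]'
```

```text
time_s: 2.33
tool_pos: [0.3745, -0.3296, 0.0272]
orientation: [0.991, 0.132, 0.0, 0.001]
force: [0.2, -0.4, -0.0]
opening: 0.0854
grasp_force: 0.0
time_s: 3.32
tool_pos: [0.3747, -0.3286, 0.027]
orientation: [0.991, 0.133, 0.0, 0.0]
force: [-1.6, 1.3, 6.5]
opening: 0.0288
grasp_force: 59.0
```

```bash
python3 -m jog '[[0,0,-0.05,0,-1],[0,0,-0.08,0,-1],[0,0,-0.1,0,-1],[0,0,-0.1,0,-1],[0,0,-0.1,0,-1],[0,0,-0.05,0,-1]]'; python3 -m jog '[[0.076,-0.12,0,0,-1],[0.076,-0.12,0,0,-1],[0.076,-0.12,0,0,-1],[0.076,-0.12,0,0,-1],[0.076,-0.12,0,0,-1],[0.076,-0.12,0,0,-1],[0.076,-0.12,0,0,-1],[0.076,-0.12,0,0,-1],[0.076,-0.12,0,0,-1],[0.076,-0.12,0,0,-1]]'; python3 -m jog '[[0,0,0,-0.25,-1],[0,0,0,-0.25,-1],[0,0,0,-0.25,-1],[0,0,0,-0.25,-1],[0,0,0,-0.25,-1],[0,0,0,-0.25,-1],[0,0,0,-0.25,-1],[0,0,0,-0.25,-1],[0,0,0,0,-1],[0,0,0,0,-1]]'
python3 - <<'E'
from h import *
import cv2
s=manip.sense();print(repr(s["tool_pos"]),repr(s["orientation"]))
im=manip.get_image("wrist");cv2.imwrite("pics/w2raw.png",im);cv2.imwrite("pics/w2.png",cv2.resize(im,(800,600),interpolation=cv2.INTER_CUBIC))
E
```

```text
time_s: 4.08
tool_pos: [0.3749, -0.3288, 0.1725]
orientation: [0.991, 0.133, 0.001, 0.001]
force: [-0.3, -0.4, -1.9]
opening: 0.0284
grasp_force: 59.2
time_s: 5.32
tool_pos: [0.4989, 0.0805, 0.1699]
orientation: [0.991, 0.133, -0.001, 0.0]
force: [-0.5, 0.0, -1.0]
opening: 0.0286
grasp_force: 59.3
time_s: 6.58
tool_pos: [0.4989, 0.0791, 0.1701]
orientation: [0.807, 0.591, -0.0, -0.0]
force: [-0.2, -0.1, -0.8]
opening: 0.0283
grasp_force: 59.1
array([0.49889875, 0.07910917, 0.17006425]) array([ 8.06545891e-01,  5.91171352e-01, -3.30341407e-04, -2.20562745e-04])
```

View pics/w2.png

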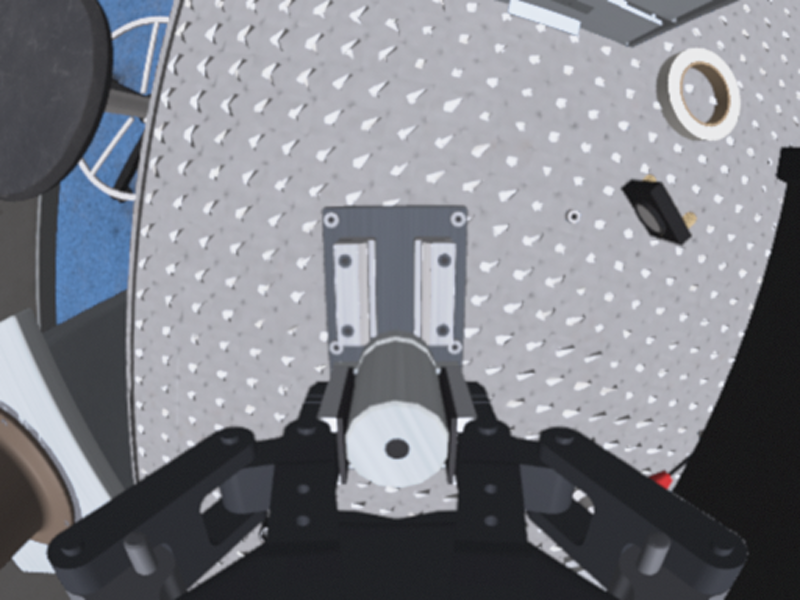

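Wrist view: the post is held at (397,445), with the jaws aligned ahead. Jaw screws are at (344,261), (347,331), (444,261) and (443,330), base screws at (331,219), (459,219), (336,347) and (455,347), and base corners at (322,208) and (467,207).

```bash
python3 - <<'E'
from h import *
import cv2
s=manip.sense();P,q=s["tool_pos"],s["orientation"];M=R.from_quat(q).as_matrix();print(P)
im=cv2.imread("pics/w2raw.png")[125:240,195:310];cv2.imwrite("pics/w2c.png",cv2.resize(im,None,fx=5,fy=5,interpolation=cv2.INTER_CUBIC))
for n,u,v,z in(("jaw",344,261,42),("jaw",347,331,42),("jaw",444,261,42),("jaw",443,330,42),("scr",331,219,15),("scr",459,219,15),("scr",336,347,15),("scr",455,347,15),("cor",322,208,10),("cor",467,207,10)):
    w=wpix((u+.5)*.64-.5,(v+.5)*.64-.5,z/1e3,P,q);print(n,w.round(4),((M.T@(w-P))*1e3).round(1))
print("top hole tool xy",[(M.T@(wpix((397+.5)*.64-.5,(v+.5)*.64-.5,P[2]+.034,P,q)-P)*1e3).round(1) for v in(444,448)])
E
```

```text
[0.49900515 0.07911263 0.17013612]
jaw [0.4754 0.1083 0.042 ] [ 20.8 -31.2 128.2]
jaw [0.4626 0.0662 0.042 ] [-23.2 -30.8 128.2]
jaw [0.532  0.0904 0.042 ] [ 20.7  28.1 128.1]
jaw [0.5195 0.0489 0.042 ] [-22.6  28.6 128.1]
scr [0.4717 0.1331 0.015 ] [ 43.3 -42.2 155.2]
scr [0.5502 0.1083 0.015 ] [ 43.2  40.1 155.1]
scr [0.4455 0.0492 0.015 ] [-44.5 -41.9 155.2]
scr [0.5239 0.0245 0.015 ] [-44.6  40.3 155.1]
cor [0.4676 0.1416 0.01  ] [ 50.2 -48.7 160.2]
cor [0.558  0.1137 0.01  ] [ 50.7  45.9 160.1]
top hole tool xy [array([  1.,   0., -34.]), array([ -0.3,   0. , -34. ])]
```

View pics/w2c.png

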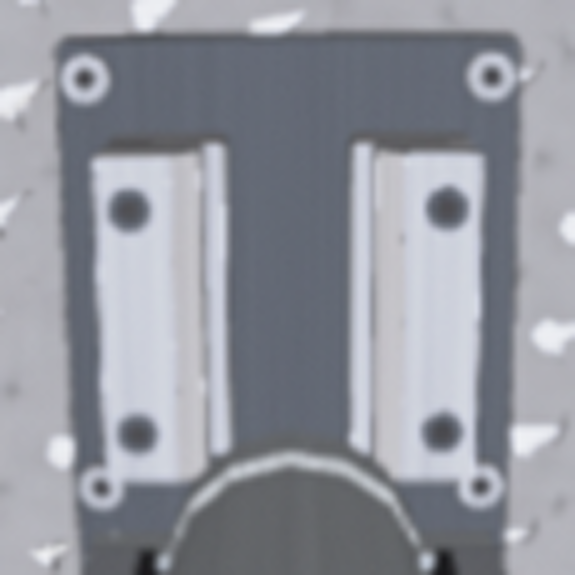

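```bash
python3 -m jog '[[-0.003,-0.004,0.07,0,-1],[0,0,0.1,0,-1],[0,0,0.08,0,-1],[0,0,0.04,0,-1],[0,0,0.03,0,-1],[0,0,0,0,-1],[0,0,0,0,-1]]';python3 -m jog '[[0,0,0.01,0,-1],[0,0,0.01,0,-1],[0,0,0.01,0,-1],[0,0,0,0,-1]]'
```

```text
time_s: 7.5
tool_pos: [0.4987, 0.0787, 0.0752]
orientation: [0.806, 0.592, 0.001, 0.0]
force: [0.2, 0.3, -0.7]
opening: 0.0286
grasp_force: 59.2
time_s: 8.0
tool_pos: [0.4975, 0.0786, 0.065]
orientation: [0.806, 0.592, -0.0, -0.0]
force: [0.3, 0.4, -1.3]
opening: 0.0287
grasp_force: 59.2
```

```bash
python3 -m jog '[[0,0,0.006,0,-1],[0,0,0.006,0,-1],[0,0,0,0,-1]]';python3 -m jog '[[0,0,0.006,0,-1],[0,0,0.006,0,-1],[0,0,0,0,-1]]'
```

```text
time_s: 8.38
tool_pos: [0.4977, 0.0786, 0.0616]
orientation: [0.806, 0.592, -0.0, -0.0]
force: [0.5, 0.8, -0.6]
opening: 0.0286
grasp_force: 59.2
time_s: 8.75
tool_pos: [0.4976, 0.0786, 0.058]
orientation: [0.806, 0.592, -0.0, -0.0]
force: [0.4, -0.1, -0.5]
opening: 0.0284
grasp_force: 59.2
```

```bash
python3 -m jog '[[0,0,0.006,0,-1],[0,0,0.005,0,-1],[0,0,0,0,-1]]';python3 -m jog '[[0,0,0.004,0,-1],[0,0,0,0,-1]]';python3 -m jog '[[0,0,0.004,0,-1],[0,0,0,0,-1]]'
```

```text
time_s: 9.12
tool_pos: [0.4977, 0.0786, 0.0547]
orientation: [0.806, 0.592, -0.0, -0.0]
force: [-0.8, -0.0, -1.3]
opening: 0.0285
grasp_force: 59.2
time_s: 9.38
tool_pos: [0.4978, 0.0786, 0.0536]
orientation: [0.806, 0.592, -0.0, -0.0]
force: [-0.8, 0.8, -0.9]
opening: 0.0287
grasp_force: 59.2
time_s: 9.62
tool_pos: [0.4981, 0.0786, 0.053]
orientation: [0.806, 0.592, 0.0, 0.0]
force: [-2.9, 0.0, 3.1]
opening: 0.0288
grasp_force: 59.7
```

```bash
python3 -m jog '[[0,0,0.003,0,-1],[0,0,0,0,-1]]';python3 -m jog '[[0,0,0.003,0,-1],[0,0,0,0,-1],[0,0,0,0,-1],[0,0,0,0,-1]]'
python3 - <<'E'
from h import *
import cv2
cv2.imwrite("pics/s3.png",cv2.resize(manip.get_image("scene")[110:230,170:330],(800,600),interpolation=cv2.INTER_CUBIC))
E
```

```text
time_s: 9.88
tool_pos: [0.4981, 0.0787, 0.0529]
orientation: [0.806, 0.592, -0.0, -0.0]
force: [-4.3, 0.8, 9.8]
opening: 0.0285
grasp_force: 60.3
time_s: 10.38
tool_pos: [0.4982, 0.0787, 0.0528]
orientation: [0.806, 0.592, -0.0, -0.0]
force: [-5.6, -0.6, 15.3]
opening: 0.0283
grasp_force: 60.9
```

View pics/s3.png

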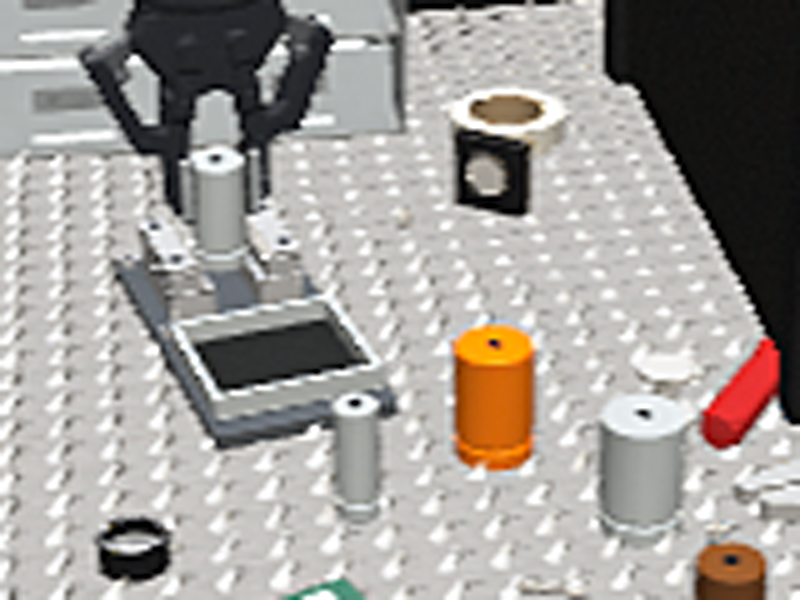

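The post is upright in the slot (218,200). It stopped at foot z = 26 mm with 15 N, so it rests on the step. Lifting it out to the tray.

```bash
python3 -m jog '[[0,0,-0.02,0,-1],[0,0,-0.03,0,-1],[0,0,-0.05,0,-1],[0,0,-0.08,0,-1],[0,0,-0.05,0,-1],[0,0,0,0,-1]]';python3 -m jog '[[-0.06,0,0,0,-1],[-0.09,0,0,0,-1],[-0.09,0,0,0,-1],[-0.06,0,0,0,-1],[-0.027,0,0,0,-1],[0,0,0,0,-1],[0,0,0.06,0,-1],[0,0,0.08,0,-1],[0,0,0.06,0,-1],[0,0,0,0,-1]]'
```

```text
time_s: 11.18
tool_pos: [0.4994, 0.0787, 0.1214]
orientation: [0.806, 0.592, 0.002, 0.001]
force: [0.4, -0.2, -1.1]
opening: 0.0287
grasp_force: 59.5
time_s: 12.42
tool_pos: [0.4672, -0.0141, 0.0583]
orientation: [0.806, 0.592, -0.001, -0.001]
force: [0.5, -0.0, -0.3]
opening: 0.0284
grasp_force: 59.4
```

```bash
python3 -m jog '[[0,0,0.025,0,-1],[0,0,0.02,0,-1],[0,0,0.01,0,-1],[0,0,0,0,-1],[0,0,0,0,-1]]';python3 -m jog '[[0,0,0.005,0,-1],[0,0,0,0,-1]]';python3 -m jog '[[0,0,0.005,0,-1],[0,0,0,0,-1]]'
```

```text
time_s: 13.05
tool_pos: [0.4687, -0.015, 0.0434]
orientation: [0.806, 0.592, 0.0, 0.0]
force: [-1.1, 0.2, -0.6]
opening: 0.0286
grasp_force: 59.4
time_s: 13.3
tool_pos: [0.4685, -0.015, 0.0417]
orientation: [0.806, 0.592, -0.0, -0.0]
force: [-0.5, -0.2, -0.2]
opening: 0.0283
grasp_force: 59.4
time_s: 13.55
tool_pos: [0.4683, -0.015, 0.04]
orientation: [0.806, 0.592, -0.0, -0.0]
force: [-0.5, 0.4, -0.9]
opening: 0.0286
grasp_force: 59.4
```

```bash
python3 -m jog '[[0,0,0.005,0,-1],[0,0,0,0,-1],[0,0,0,0,-1]]'
```

```text
time_s: 13.92
tool_pos: [0.4686, -0.015, 0.039]
orientation: [0.806, 0.592, 0.0, 0.0]
force: [-1.8, 0.8, 4.2]
opening: 0.0288
grasp_force: 59.9
```

Foot on the tray floor. Opening and then lifting away.

```bash
python3 -m jog '[[0,0,0,0,-0.3],[0,0,0,0,0],[0,0,0,0,0.5],[0,0,0,0,1],[0,0,0,0,1],[0,0,0,0,1],[0,0,0,0,1]]';python3 -m jog '[[0,0,-0.03,0,1],[0,0,-0.06,0,1],[0,0,-0.1,0,1],[0,0,-0.1,0,1],[0,0,-0.1,0,1],[0,0,-0.1,0,1],[0,0,0,0,1],[0,0,0,0,1],[0,0,0,0,1],[0,0,0,0,1]]'
python3 - <<'E'
from h import *
import cv2
cv2.imwrite("pics/s4.png",cv2.resize(manip.get_image("scene")[100:280,150:390],(800,600),interpolation=cv2.INTER_CUBIC))
E
```

```text
time_s: 14.8
tool_pos: [0.4685, -0.015, 0.0387]
orientation: [0.806, 0.592, 0.0, 0.0]
force: [-0.3, 0.3, 0.1]
opening: 0.0853
grasp_force: 0.0
time_s: 16.05
tool_pos: [0.4676, -0.0149, 0.1845]
orientation: [0.806, 0.592, -0.001, -0.001]
force: [-0.6, 0.4, 0.1]
opening: 0.0851
grasp_force: 0.0
```

View pics/s4.png

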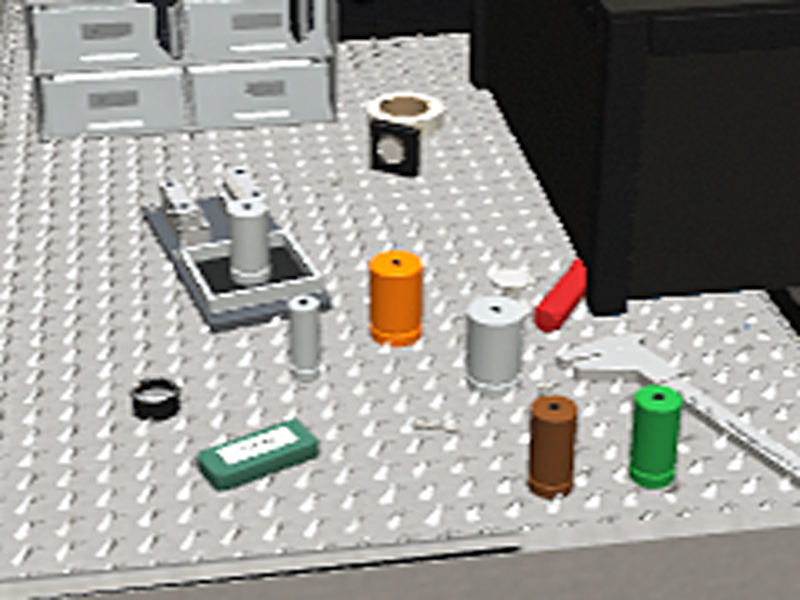

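The middle post stands upright in the tray (250,245), and the slim (305,338) and thick (495,345) posts are still standing on the table.

```bash
python3 -c "from workcell import manip;print(manip.close_job())"
```

```text
the job is handed in; nothing more can be done
None
```

The middle post went through the go slot, stopped on the step, and now stands upright in the tray; the slim and thick posts are still standing on the table, and I handed the job in at about 16 s (no verdict was returned).

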